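# Punch the inspection mark into the round tag blank

## Task

Take the automatic punch out of its stand, put its nose through the guide hole of the jig that holds the round tag blanks, and press it straight down on the top blank until its spring trips with a snap; press gently, and stop when it has tripped instead of driving the punch hard against its stop. Do not fire it anywhere else. Then put it back upright in its stand, fully down, and let go; leave everything else where it is.

Things in the scene. Friction and masses are not known exactly. Their poses are not given: they have to be found in the camera images.
- punch: automatic centre punch: upright cylinder barrel 20 mm across, 80 mm long, in a ribbed black rubber sleeve, with a steel band at its foot and a low dark cap; a thinner dark nose, 8 mm across, sticks 50 mm out below and ends in a 7 mm cone (tip 2.4 mm across). 136 mm long, about 0.22 kg. Origin: on the axis, at the unpressed tip; z from tip to cap; flat shoulder at z = 50 mm. Starts in the stand, its tip hanging free
- punch_grip (a point): point on the punch's axis, on the ribbed sleeve, 100 mm above the tip, 50 mm above the shoulder, 36 mm below the top of the cap: a good place to grip it, from above, fingers across the barrel. Grip firmly, or it may slip when pressed
- punch_tip (a point): the tip of the nose (moves into the barrel by up to 10 mm as the punch is pressed)
- main_spring (a joint): compression of the main spring, m: 0 free, 0.006 at its hard stop. The push starts at about 2 N and grows 2 N per mm; at about 12 N (5 to 6 mm after the tip meets something) the punch trips. Past the hard stop the force rises steeply
- trip (a joint): the trip, m: 0 to 0.001 cocked, 0.0042 tripped. When it trips, the nose suddenly gives 3 to 4 mm and the push drops from about 12 N to 7 or 8 N. After that there are about 3 mm of further travel until the main spring is at its hard stop. It cocks itself again as soon as the punch is lifted.
- stand: grey plastic block 75 x 75 x 60 mm, fixed, with one blind hole in the middle of its top; origin at the centre of its underside
- stand_hole0 (a point): centre of the mouth of the stand's hole, on its top face, 60 mm above the table. Hole 11 mm across, 55 mm deep, mouth chamfered by 2 mm. In it the punch hangs with its shoulder flat on the top face, the tip 50 mm below the mouth.
- jig_round: marking jig, fixed: grey base block 90 x 104 x 24 mm, on it a stack of ROUND brass tag blanks (discs 62 mm across) and over the stack's middle an aluminium bridge along the jig's y, 26 mm wide, 100 mm long, 10 mm thick, its top 64 mm above the table. Origin at the centre of its underside. Forces on the blanks count as forces on the jig
- jig_round_hole (a point): centre of the mouth of the guide hole, in the bridge's top face over the round blanks, 64 mm above the table. Through hole 10.5 mm across, 10 mm deep, mouth chamfered 2 mm. The top blank lies somewhere between 12 and 36 mm below the mouth: the stack's height differs each time and is not measured, so it must be felt
- jig_square: a like jig with a stack of SQUARE brass blanks (56 x 56 mm) of another height; not to be marked. Origin at the centre of its underside
- tape_roll: cardboard-coloured roll of parcel tape lying flat, 90 mm across, 48 mm high (leave alone)
- label_roll: white paper label roll, 70 mm across, 50 mm high (leave alone)
- treat_jar: closed jar, 64 mm across, 90 mm high (leave alone)
- screwdriver: screwdriver lying on the table (leave alone)
- marker_pen: black marker pen lying on the table, 18 mm thick, 120 mm long (leave alone)
- tag_tray: shallow open steel tray, 100 x 130 x 35 mm (leave alone)
- check_weight: dark steel cylinder weight, 44 mm across, 50 mm high, standing (leave alone)

How it is judged (in metres and radians):
On the way, in this order (a step that is already met when the one before it is completed fails the run):
1. the punch is lifted clear out of its stand (z of punch_tip in the frame of stand_hole0 above 0.003 m), for 0.1 s.
2. the punch trips upright in the guide hole over the round blanks, its tip on the top blank (value of joint trip above 0.003 m and horizontal distance between punch_tip and jig_round_hole below 0.003 m and z of punch_tip in the frame of jig_round_hole below -0.0105 m and angle between punch's own z axis and vertical below 0.12 rad), for 0.03 s.
At the end, for the whole second after the job is handed in: After tripping on the top round blank the punch stands at rest in its stand again: within 4 mm of the hole's centre, tilted less than 0.08 rad, its shoulder within 3 mm of the stand's top, the trip cocked (under 1 mm); the hand is off it (horizontal distance between punch and stand_hole0 below 0.004 m and z of punch in the frame of stand_hole0 below -0.047 m and angle between punch's own z axis and vertical below 0.08 rad and value of joint trip below 0.001 m and linear speed of punch below 0.02 m/s); the robot touches nothing.
It fails at once if the punch presses on the round jig or its blanks with more than 20 N (contact force between punch and jig_round above 20 N).
It fails at once if the punch is fired away from the guide hole over the round blanks (value of joint trip above 0.003 m and horizontal distance between punch_tip and jig_round_hole above 0.006 m).
It fails at once if a bystander is moved more than 30 mm (distance of any of tape_roll, label_roll, treat_jar, screwdriver, marker_pen, tag_tray, check_weight from where it was at the start of the episode above 0.03 m).
It also fails if it takes over 61 s, if anything falls off the work surface, if the arm or the gripper's body presses on something with over 40 N, if the wrist force passes 120 N, or if a joint passes its speed limit or range.

## Robot

A 6-joint arm with a two-finger parallel gripper is mounted at the origin on the work surface. World frame = base frame: x ahead of the robot, y to its left, z up, the work surface at z = 0. Lengths are in mm, angles in rad, forces in N, time in s.
With the tool pointing down it reaches from about 400 to 925 mm from the base axis. Payload 12.5 kg.
Tool frame: the origin (TCP) lies on the front face of the gripper's body, between the roots of the fingers; the fingertips stand 78 mm ahead of it and the grasp point (between the pads) lies 59 mm ahead of it (env.nose_length is the distance from the TCP to the fingertips, in mm); z points along the fingers, y is the line along which they close (so a half turn about z gives the same grasp; the last joint's range is limited). The gripper opens to 95 mm and grips with 3 to 60 N. Pads are 20 mm wide; open, the fingers measure 119 mm over their backs; the gripper's body (75 mm by 180 mm) begins 59 mm behind the grasp point.
Start: joints at [-1.217, 0.491, 1.559, -0, 1.092, -0.106], TCP at [277.377, -560.089, 292.261] pointing down, gripper open.
Joint ranges: [-3.1, 3.1], [-0.84, 2.19], [0.05, 2.79], [-1.13, 4.28], [0.06, 2.93], [-2.69, 2.69]. Speed limits (rad/s): [2.22, 2.22, 2.79, 3.14, 3.14, 3.14].

## Interface

Orientations are given as [roll, pitch, yaw] about the fixed x, y, z axes, in that order (R = Rz(yaw) Ry(pitch) Rx(roll)).
In Python, from cell import env gives the robot as it stands.
- The arm moves only by the tool jog_arm, never from a script. Its argument "motion" is a list of rows, each a list of 7 numbers: the turn, a rotation vector about the tool's x, y, z in degrees, then the shift along the tool's x, y, z in mm, then the finger opening in mm, from 0 to 95.1. In form: [[wx, wy, wz, x, y, z, hand], ...]. A call has 1 to 10 rows; each row shifts and turns the commanded pose from where the row before left it, along the tool's axes as they then stand; what a row does not reach is not made up. A row lasts 1/8 s, in which the tool goes at most 62.5 mm and 10.7 degrees, less where a joint would pass 70% of its speed; a pose out of reach is approached as far as the arm can. A call is refused whole if a number of a shift passes 62.5 or a number of a turn 10.7, either way. A call with a gripper value outside its range is refused whole. The fingers move at their own pace and stop on an object; the grip force is fixed at half the most. Time passes only in rows, so rows that do not move let the fingers close. It gives the time, the measured TCP pose, the force, the opening and the grip force at its end, in the units of the state.
- env.state(): the state, without advancing time (a new reading comes with each control period).
- env.read_camera(name): name is "scene" or "top" or "wrist"; returns a dict with "color" (480x640x3 uint8, red, green, blue), "z_map" (480x640 float32, mm along the optical axis (not along the pixel's ray), 0 where there is no reading), "camera_matrix" (3x3 intrinsics, pixels), "k1" (the pictures are not rectified: a ray, as slopes to the right and down, at radius r is drawn at 1 + k1 r^2 times it, then the intrinsics apply), "world_to_cam" (4x4, takes a point from world to camera coordinates). Camera axes: x right, y up, looking along -z (the intrinsics and any distortion apply to the point x, -y, -z); pixel columns grow to the right and rows downward; lengths in mm; the calibration is good to about 2 mm. A picture is of the moment at which its call begins.
- env.job_done(): hands the job in; it is judged then, once.
Trained networks look in the newest picture that a camera, given by its name, has taken for a name from the list of things; names that differ only in an ending like _2 or _b are one class to them, and where a whole thing is asked for, a point or a joint stands for the part that bears it (a point fixed in the world has none). Each returns a list of dicts, best first, with "score" (0 to 1); they miss things now and then, are a little off and sometimes report something else, mostly with a low value. They report only what shows in the picture. A call takes as long as a camera call.
- env.recognise(camera, thing): "location" ([column, row] in pixels, amid what is visible of it).
The state is a dict: "t": time; "joints": joint angles; "qvel": joint speeds; "tau": joint torques, N m; "eef_pos": TCP position; "tcp_rot": TCP orientation; "ft_force": force on the tool from outside, world axes, zero at the start; "moment": the same for the moment, N m; "opening": opening from 0.0 (shut) to 1.0 (fully open); "grip_force": force on a finger pad.
Only numpy, scipy, OpenCV 4.12 (cv2) and the standard library are available. Lean on these libraries where they do the work, as an engineer would, in place of code of your own. Each camera call takes 0.05 s, during which the arm holds its last target. There are 200 camera calls.

## Working session

There is one attempt and no reset: what is moved stays moved. The work goes in short steps, Python scripts to look and compute and a tool call to move; the robot and the scene stay as the last step left them, time stands still between calls to the robot, and variables do not carry over. Pictures are saved under pics/ and viewed, at most 10 in all, crops included, and the job is handed in when it is done.

Besides the shell and the picture viewer there is one more tool, called after ">>>" in YAML: its name, and indented under it one key for each argument. jog_arm: Moves the arm, as the interface text tells. Its arguments: {"type":"object","properties":{"motion":{"type":"array"}},"required":["motion"]}

```bash
mkdir -p pics; ls; cat > h.py <<'E'
import numpy as np, cv2
from cell import env
def pix2world(c,uv,z=None,depth=None):
    K=c["camera_matrix"];k1=c["k1"];u,v=uv
    d=np.array([(u-K[0,2])/K[0,0],(v-K[1,2])/K[1,1]]);s=d.copy()
    for _ in range(20): s=d/(1+k1*(s@s))
    ray=np.array([s[0],-s[1],-1.0]);M=np.linalg.inv(c["world_to_cam"])
    o=M[:3,3];r=M[:3,:3]@ray
    t=depth if depth is not None else (z-o[2])/r[2]
    return o+t*r
def world2pix(c,p):
    q=c["world_to_cam"]@np.append(p,1);x,y=q[0]/-q[2],-q[1]/-q[2]
    f=1+c["k1"]*(x*x+y*y);K=c["camera_matrix"]
    return np.array([K[0,0]*x*f+K[0,2],K[1,1]*y*f+K[1,2]])
def cloud(c):
    K=c["camera_matrix"];v,u=np.mgrid[0:480,0:640];d=np.stack([(u-K[0,2])/K[0,0],(v-K[1,2])/K[1,1]],-1);s=d.copy()
    for _ in range(20): s=d/(1+c["k1"]*(s**2).sum(-1,keepdims=True))
    Z=c["z_map"];P=np.stack([s[...,0]*Z,-s[...,1]*Z,-Z],-1);M=np.linalg.inv(c["world_to_cam"])
    P=P@M[:3,:3].T+M[:3,3];P[Z==0]=np.nan
    return P
def save(c,n,crop=None,f=1):
    im=c["color"][...,::-1]
    if crop: im=im[crop[1]:crop[3],crop[0]:crop[2]]
    cv2.imwrite("pics/"+n,cv2.resize(im,None,fx=f,fy=f))
E
python3 - <<'E'
from h import *
np.set_printoptions(precision=1,suppress=True)
for cam in ["top","scene"]:
    c=env.read_camera(cam);save(c,cam+"0.png");P=cloud(c)
    for t in ["punch","stand","jig_round","jig_square","treat_jar","tag_tray","check_weight"]:
        for r in env.recognise(cam,t)[:2]:
            u,v=r["location"];print(cam,t,round(r["score"],2),u,v,P[int(v),int(u)])
print(env.state())
E
```

```text
pics
top punch 0.74 202.7 224.9 [568.7 239.7 141.5]
top stand 0.7 214.7 234.3 [556.1 237.7  58.8]
top stand 0.32 355.2 300.7 [405.6 -59.1  16.6]
top jig_round 0.92 438.1 255.2 [ 497.6 -240.1   37.9]
top jig_square 0.67 307.3 238.5 [541.3  39.9  59.8]
top treat_jar 0.9 484.5 312.3 [ 377.3 -317.1   86.7]
top tag_tray 0.84 455.3 150.4 [ 736.7 -300.2    1.2]
top check_weight 0.81 168.8 184.7 [669.8 340.9  48.1]
scene punch 0.89 434.0 270.1 [576.1 246.8 111.6]
scene stand 0.58 429.2 296.0 [600.6 250.2  58.9]
scene jig_round 0.8 221.4 224.1 [ 517.6 -221.4   36.4]
scene jig_square 0.68 336.0 267.9 [562.5  56.7  32.5]
scene treat_jar 0.55 202.3 169.8 [ 393.  -317.6   70. ]
scene tag_tray 0.57 147.5 295.2 [ 713.2 -313.     1.3]
scene check_weight 0.87 470.9 349.2 [686.1 336.3  48. ]
{'t': 0.8, 'joints': array([-1.2,  0.5,  1.6,  0. ,  1.1, -0.1]), 'qvel': array([ 0.,  0.,  0.,  0., -0.,  0.]), 'tau': array([  0. , -61.2, -25.8,   0.1,   0. ,  -0. ]), 'eef_pos': array([ 277.4, -560.1,  292.3]), 'tcp_rot': array([ 3.1, -0. ,  0.5]), 'ft_force': array([-0.2,  0.5, -0.3]), 'moment': array([ 0.1, -0. , -0. ]), 'grip_force': 0.0, 'opening': 1.0048690836934806}
```

View top.

View pics/top0.png

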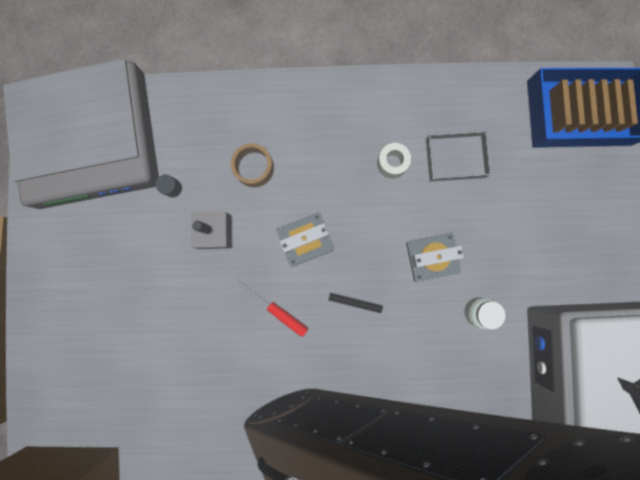

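```bash
python3 - <<'E'
from h import *
np.set_printoptions(precision=1,suppress=True)
c=env.read_camera("top");P=cloud(c);np.save("P.npy",P)
x,y,z=P[...,0],P[...,1],P[...,2]
def rep(n,m):
    q=P[m];print(n,len(q),np.median(q,0),(q.min(0)+q.max(0))/2,cv2.minAreaRect(q[:,:2].astype(np.float32)))
near=lambda cx,cy,r:(abs(x-cx)<r)&(abs(y-cy)<r)
rep("cap",near(570,240,50)&(z>125))
rep("stand",near(560,240,60)&(z>54)&(z<64))
rep("bridge r",near(500,-240,75)&(z>58)&(z<70))
rep("bridge s",near(541,40,75)&(z>58)&(z<70))
rep("base r",near(500,-240,75)&(z>19)&(z<28))
s=env.state();print(s["tcp_rot"],s["eef_pos"])
E
```

```text
cap 109 [566.7 246.8 142. ] [567.3 250.2 136.7] ((567.1129150390625, 249.8144073486328), (19.87186622619629, 20.132171630859375), 24.45949363708496)
stand 1062 [561.9 244.   59.4] [567.4 249.8  58.9] ((567.3186645507812, 249.7813720703125), (76.61534881591797, 75.46746063232422), 89.84370422363281)
bridge r 584 [ 495.4 -235.3   63. ] [ 494.9 -235.7   64. ] ((495.26318359375, -235.59393310546875), (25.90528106689453, 101.12747955322266), 9.437543869018555)
bridge s 577 [543.   47.8  63.3] [543.5  47.2  64. ] ((543.2610473632812, 47.40322494506836), (26.355140686035156, 99.59186553955078), 20.127878189086914)
base r 1038 [ 487.9 -227.7   22.9] [ 495.2 -235.    23.4] ((495.129638671875, -235.11851501464844), (90.18782806396484, 105.26256561279297), 9.050759315490723)
[3.1 0.  0.5] [ 277.4 -560.1  292.3]
```

```bash
python3 - <<'E'
from h import *
np.set_printoptions(precision=4,suppress=True)
P=np.load("P.npy");x,y,z=P[...,0],P[...,1],P[...,2]
m=(z>70)&(x>350)&(x<900)&(y>-500)
for y0 in range(-500,700,50):
    q=P[m&(y>=y0)&(y<y0+50)]
    if len(q): print(y0,q[:,0].min().round(),q[:,0].max().round(),q[:,2].max().round())
print(env.state()["tcp_rot"])
E
```

```text
-500 350.0 897.0 198.0
-450 350.0 380.0 187.0
-400 352.0 388.0 92.0
-350 350.0 399.0 93.0
-250 350.0 350.0 697.0
0 560.0 560.0 70.0
200 557.0 577.0 148.0
250 557.0 577.0 148.0
350 672.0 848.0 104.0
400 665.0 900.0 105.0
450 658.0 900.0 105.0
500 649.0 900.0 104.0
550 643.0 900.0 105.0
600 636.0 900.0 106.0
650 634.0 900.0 104.0
[3.1415 0.     0.4598]
```

>>> jog_arm:
  motion:
    - [0,0,8.8,0,0,0,95]
    - [0,0,8.8,0,0,0,95]
    - [0,0,8.8,0,0,0,95]

```text
t: 1.23
eef_pos: [277.4, -560.1, 292.2]
tcp_rot: [3.142, 0.0, -0.006]
ft_force: [-1.2, 0.8, 0.1]
opening: 1.0
grip_force: 0.0
```

>>> jog_arm:
  motion:
    - [0,0,0,20,-56,0,95]
    - [0,0,0,20,-56,0,95]
    - [0,0,0,20,-56,0,95]
    - [0,0,0,20,-56,0,95]
    - [0,0,0,20,-56,0,95]
    - [0,0,0,20,-56,0,95]
    - [0,0,0,20,-56,0,95]
    - [0,0,0,20,-56,0,95]
    - [0,0,0,20,-56,0,95]
    - [0,0,0,20,-56,0,95]

```text
t: 2.48
eef_pos: [478.4, 1.7, 292.5]
tcp_rot: [3.141, -0.001, -0.001]
ft_force: [1.1, -1.0, 0.5]
opening: 1.0
grip_force: 0.0
```

>>> jog_arm:
  motion:
    - [0,0,0,18,-50,0,95]
    - [0,0,0,18,-50,0,95]
    - [0,0,0,18,-50,0,95]
    - [0,0,0,18,-50,0,95]
    - [0,0,0,18,-50,0,95]
    - [0,0,0,0,0,0,95]

```text
t: 3.22
eef_pos: [568.5, 252.5, 291.6]
tcp_rot: [-3.141, 0.0, 0.002]
ft_force: [-0.1, -0.5, 0.0]
opening: 1.0
grip_force: 0.0
```

```bash
python3 - <<'E'
from h import *
np.set_printoptions(precision=2,suppress=True)
c=env.read_camera("wrist");save(c,"w1.png");P=cloud(c);x,y,z=P[...,0],P[...,1],P[...,2]
near=(abs(x-567)<60)&(abs(y-250)<60)
for a,b in [(140,150),(54,64)]:
    q=P[near&(z>a)&(z<b)];
    if len(q): print(len(q),np.median(q,0),cv2.minAreaRect(q[:,:2].astype(np.float32)))
s=env.state();print(s["eef_pos"],s["tcp_rot"],s["joints"],world2pix(c,[567,250,146]))
E
```

```text
485 [566.77 249.36 144.11] ((565.4573974609375, 249.19778442382812), (18.8376522064209, 17.853878021240234), 74.89722442626953)
5472 [573.24 250.29  59.35] ((565.3471069335938, 249.190185546875), (75.37918090820312, 75.73469543457031), 89.67211151123047)
[568.04 250.87 291.62] [3.14 0.   0.  ] [ 0.31  0.49  1.57 -0.    1.09  1.88] [327.08 250.61]
```

View pics/w1.png

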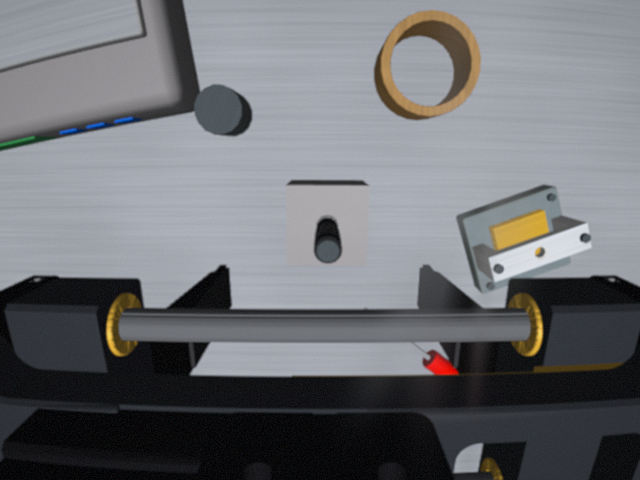

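>>> jog_arm:
  motion:
    - [0,0,0,-2,1.2,30,60]
    - [0,0,0,0,0,40,45]
    - [0,0,0,0,0,35,40]
    - [0,0,0,0,0,17.5,40]
    - [0,0,0,0,0,0,40]
    - [0,0,0,0,0,0,40]

```text
t: 4.03
eef_pos: [566.7, 248.3, 171.0]
tcp_rot: [-3.141, -0.002, -0.001]
ft_force: [0.6, 0.9, -0.3]
opening: 0.443
grip_force: 0.0
```

>>> jog_arm:
  motion:
    - [0,0,0,0,0,0,10]
    - [0,0,0,0,0,0,10]
    - [0,0,0,0,0,0,10]
    - [0,0,0,0,0,0,10]
    - [0,0,0,0,0,0,10]

```text
t: 4.65
eef_pos: [566.3, 248.5, 170.3]
tcp_rot: [-3.141, -0.001, -0.001]
ft_force: [-0.1, -0.1, 6.6]
opening: 0.204
grip_force: 30.0
```

>>> jog_arm:
  motion:
    - [0,0,0,0,0,-5,5]
    - [0,0,0,0,0,-15,5]
    - [0,0,0,0,0,-30,5]
    - [0,0,0,0,0,-30,5]
    - [0,0,0,0,0,-20,5]
    - [0,0,0,0,0,0,5]

```text
t: 5.4
eef_pos: [566.4, 248.4, 271.7]
tcp_rot: [-3.141, -0.003, -0.001]
ft_force: [-0.9, 0.1, -1.9]
opening: 0.207
grip_force: 30.0
```

```bash
python3 - <<'E'
from h import *
np.set_printoptions(precision=2,suppress=True)
s=env.state();print({k:s[k] for k in["t","eef_pos","tcp_rot","ft_force","opening","grip_force"]})
c=env.read_camera("wrist");save(c,"w2.png");P=cloud(c);x,y,z=P[...,0],P[...,1],P[...,2]
q=P[(abs(x-566)<60)&(abs(y-249)<60)&(z>54)&(z<64)];print(len(q),cv2.minAreaRect(q[:,:2].astype(np.float32)))
print(world2pix(c,[566,249,60]),world2pix(c,[566,249,110]),world2pix(c,[566,249,160]))
E
```

```text
{'t': 5.4, 'eef_pos': array([566.36, 248.43, 271.68]), 'tcp_rot': array([-3.14, -0.  , -0.  ]), 'ft_force': array([-0.91,  0.1 , -1.86]), 'opening': 0.20689790942555802, 'grip_force': 29.997742474079132}
6431 ((565.634033203125, 249.1505126953125), (75.1828842163086, 75.30170440673828), 89.90751647949219)
[322.97 228.94] [322.77 243.63] [322.48 265.  ]
```

View pics/w2.png

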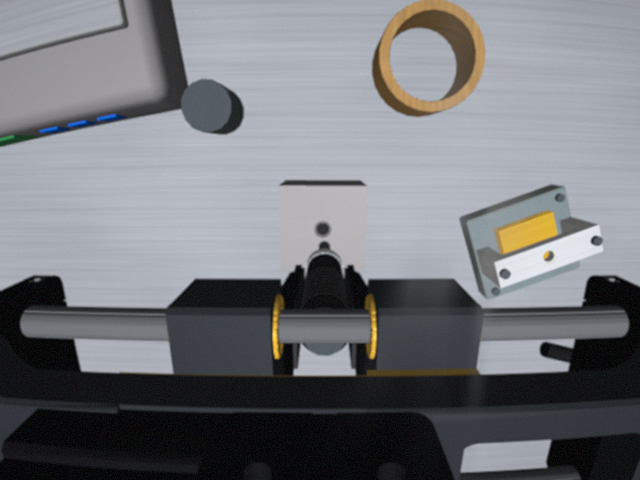

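>>> jog_arm:
  motion:
    - [0,0,0,-6,40,0,5]
    - [0,0,0,-8,54,0,5]
    - [0,0,0,-8,54,0,5]
    - [0,0,0,-8,54,0,5]
    - [0,0,0,-8,54,0,5]
    - [0,0,0,-8,54,0,5]
    - [0,0,0,-8,54,0,5]
    - [0,0,0,-8,54,0,5]
    - [0,0,0,-6,40,0,5]
    - [0,0,0,-4,27,0,5]

```text
t: 6.7
eef_pos: [492.8, -238.2, 268.7]
tcp_rot: [-3.141, 0.002, -0.002]
ft_force: [0.2, -0.3, -2.3]
opening: 0.201
grip_force: 30.0
```

>>> jog_arm:
  motion:
    - [0,0,0,0,0,0,5]
    - [0,0,0,0,0,0,5]
    - [0,0,0,0,0,0,5]

```text
t: 7.08
eef_pos: [493.8, -235.6, 269.5]
tcp_rot: [-3.141, 0.0, 0.0]
ft_force: [-0.1, -0.5, -1.2]
opening: 0.208
grip_force: 30.0
```

```bash
python3 - <<'E'
from h import *
np.set_printoptions(precision=2,suppress=True)
s=env.state();print({k:s[k] for k in["t","eef_pos","tcp_rot","ft_force","opening","grip_force"]})
e=s["eef_pos"]
c=env.read_camera("wrist");save(c,"w3.png",(200,140,440,340),3);P=cloud(c);x,y,z=P[...,0],P[...,1],P[...,2]
q=P[(abs(x-495)<75)&(abs(y+236)<75)&(z>59)&(z<68)];print(len(q),cv2.minAreaRect(q[:,:2].astype(np.float32)))
print(world2pix(c,[494.5,-236.7,64]),world2pix(c,[e[0],e[1],e[2]-160.3]),world2pix(c,[e[0],e[1],64]))
for r in env.recognise("wrist","jig_round_hole")+env.recognise("wrist","punch_tip"): print(r, pix2world(c,r["location"],z=64))
E
```

```text
{'t': 7.075, 'eef_pos': array([ 493.78, -235.58,  269.52]), 'tcp_rot': array([-3.14,  0.  ,  0.  ]), 'ft_force': array([-0.06, -0.46, -1.21]), 'opening': 0.20811951969096015, 'grip_force': 29.99837815761566}
3442 ((493.62896728515625, -236.04330444335938), (26.523468017578125, 99.35124206542969), 9.325724601745605)
[324.88 228.44] [323.49 242.9 ] [323.55 229.27]
{'location': [323.4, 216.5], 'score': 0.92} [ 504.74 -235.45   64.  ]
{'location': [234.2, 6.4], 'score': 0.32} [ 666.82 -167.84   64.  ]
{'location': [323.8, 247.3], 'score': 0.59} [ 477.99 -235.8    64.  ]
{'location': [325.6, 243.7], 'score': 0.5} [ 481.18 -237.33   64.  ]
```

View pics/w3.png

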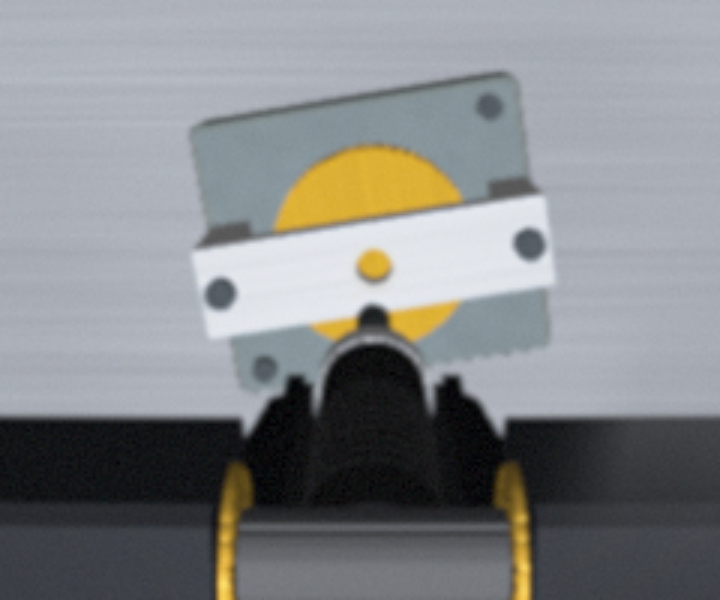

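>>> jog_arm:
  motion:
    - [0,0,0,0.8,0.5,15,5]
    - [0,0,0,0,0,18,5]
    - [0,0,0,0,0,6,5]
    - [0,0,0,0,0,0,5]
    - [0,0,0,0,0,0,5]

```text
t: 7.85
eef_pos: [494.6, -237.1, 231.1]
tcp_rot: [3.141, -0.001, -0.001]
ft_force: [0.6, -1.0, -1.3]
opening: 0.208
grip_force: 30.0
```

```bash
python3 - <<'E'
from h import *
np.set_printoptions(precision=2,suppress=True)
s=env.state();print({k:s[k] for k in["t","eef_pos","tcp_rot","ft_force"]});e=s["eef_pos"]
c=env.read_camera("wrist");save(c,"w4.png",(260,180,390,280),6)
print(world2pix(c,[494.6,-236.1,64]),world2pix(c,[e[0],e[1],e[2]-160.3]))
E
```

```text
{'t': 7.85, 'eef_pos': array([ 494.65, -237.07,  231.09]), 'tcp_rot': array([ 3.14, -0.  , -0.  ]), 'ft_force': array([ 0.57, -0.96, -1.25])}
[321.99 240.88] [323.29 243.15]
```

View pics/w4.png

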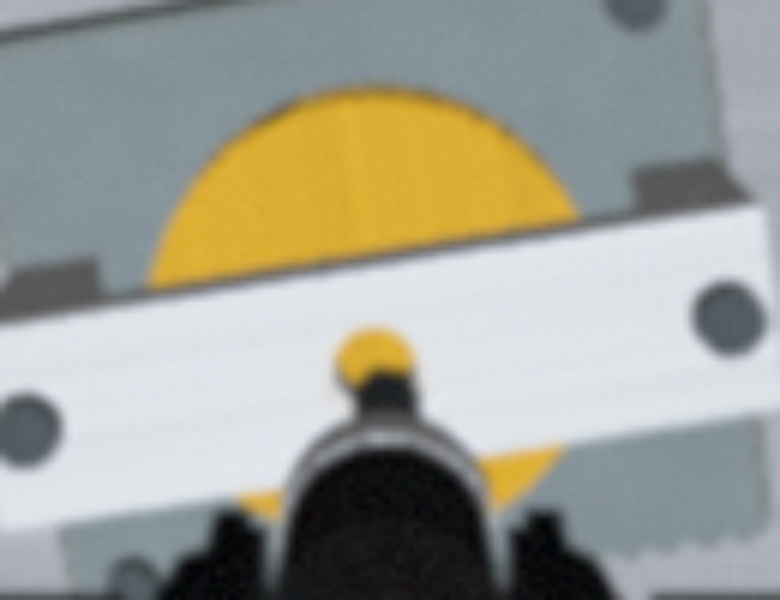

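>>> jog_arm:
  motion:
    - [0,0,0,0,-1.5,0,5]
    - [0,0,0,0,0,4,5]
    - [0,0,0,0,0,4,5]
    - [0,0,0,0,0,2,5]
    - [0,0,0,0,0,0,5]
    - [0,0,0,0,0,0,5]

```text
t: 8.65
eef_pos: [494.5, -235.5, 220.8]
tcp_rot: [3.141, -0.0, -0.001]
ft_force: [-0.5, 0.3, -1.9]
opening: 0.204
grip_force: 30.0
```

```bash
python3 - <<'E'
from h import *
np.set_printoptions(precision=2,suppress=True)
s=env.state();print({k:s[k] for k in["t","eef_pos","tcp_rot","ft_force","moment"]});e=s["eef_pos"]
c=env.read_camera("wrist");save(c,"w5.png",(260,180,390,280),6)
E
```

```text
{'t': 8.65, 'eef_pos': array([ 494.51, -235.55,  220.78]), 'tcp_rot': array([ 3.14, -0.  , -0.  ]), 'ft_force': array([-0.53,  0.29, -1.87]), 'moment': array([ 0.02,  0.04, -0.03])}
```

View pics/w5.png

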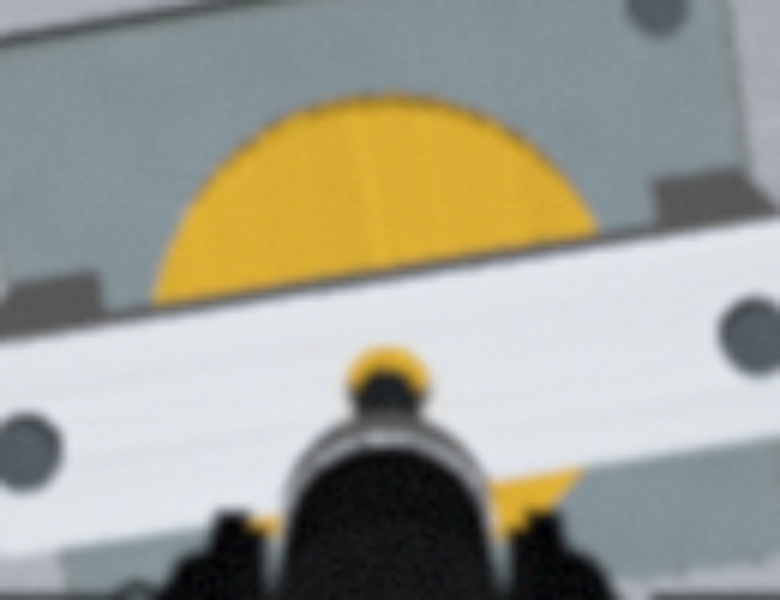

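>>> jog_arm:
  motion:
    - [0,0,0,0,0,2,5]
    - [0,0,0,0,0,2,5]
    - [0,0,0,0,0,2,5]
    - [0,0,0,0,0,2,5]
    - [0,0,0,0,0,0,5]

```text
t: 9.32
eef_pos: [494.5, -235.5, 212.6]
tcp_rot: [-3.142, 0.0, -0.001]
ft_force: [-0.7, 0.2, -1.5]
opening: 0.205
grip_force: 30.0
```

>>> jog_arm:
  motion:
    - [0,0,0,0,0,1.5,5]
    - [0,0,0,0,0,1.5,5]
    - [0,0,0,0,0,0,5]
    - [0,0,0,0,0,0,5]

```text
t: 9.82
eef_pos: [494.5, -235.5, 209.8]
tcp_rot: [3.141, -0.0, -0.001]
ft_force: [-0.0, -0.1, -1.6]
opening: 0.205
grip_force: 30.0
```

>>> jog_arm:
  motion:
    - [0,0,0,0,0,1.5,5]
    - [0,0,0,0,0,1.5,5]
    - [0,0,0,0,0,0,5]
    - [0,0,0,0,0,0,5]

```text
t: 10.32
eef_pos: [494.5, -235.5, 206.7]
tcp_rot: [3.142, -0.0, -0.001]
ft_force: [0.5, -0.5, -2.5]
opening: 0.203
grip_force: 30.0
```

>>> jog_arm:
  motion:
    - [0,0,0,0,0,1.5,5]
    - [0,0,0,0,0,1.5,5]
    - [0,0,0,0,0,0,5]
    - [0,0,0,0,0,0,5]

```text
t: 10.82
eef_pos: [494.5, -235.5, 203.7]
tcp_rot: [3.142, -0.0, -0.001]
ft_force: [-0.1, 0.3, -1.3]
opening: 0.21
grip_force: 30.0
```

>>> jog_arm:
  motion:
    - [0,0,0,0,0,1.5,5]
    - [0,0,0,0,0,1.5,5]
    - [0,0,0,0,0,0,5]
    - [0,0,0,0,0,0,5]

```text
t: 11.32
eef_pos: [494.5, -235.5, 200.7]
tcp_rot: [3.142, -0.0, -0.001]
ft_force: [-0.3, -0.2, -1.8]
opening: 0.208
grip_force: 30.0
```

>>> jog_arm:
  motion:
    - [0,0,0,0,0,1.5,5]
    - [0,0,0,0,0,1.5,5]
    - [0,0,0,0,0,0,5]
    - [0,0,0,0,0,0,5]

```text
t: 11.82
eef_pos: [494.6, -235.6, 198.0]
tcp_rot: [3.141, -0.0, -0.001]
ft_force: [-0.0, 0.8, 4.2]
opening: 0.208
grip_force: 30.0
```

>>> jog_arm:
  motion:
    - [0,0,0,0,0,0.7,5]
    - [0,0,0,0,0,0.8,5]
    - [0,0,0,0,0,0,5]
    - [0,0,0,0,0,0,5]

```text
t: 12.32
eef_pos: [494.6, -235.6, 196.5]
tcp_rot: [3.141, -0.001, -0.001]
ft_force: [0.0, 0.2, 6.5]
opening: 0.205
grip_force: 30.0
```

>>> jog_arm:
  motion:
    - [0,0,0,0,0,0.7,5]
    - [0,0,0,0,0,0,5]
    - [0,0,0,0,0,0,5]

```text
t: 12.7
eef_pos: [494.6, -235.6, 195.8]
tcp_rot: [3.141, -0.001, -0.001]
ft_force: [-0.6, 0.8, 6.8]
opening: 0.211
grip_force: 30.0
```

>>> jog_arm:
  motion:
    - [0,0,0,0,0,0.6,5]
    - [0,0,0,0,0,0,5]
    - [0,0,0,0,0,0,5]

```text
t: 13.08
eef_pos: [494.7, -235.6, 195.3]
tcp_rot: [3.141, -0.001, -0.001]
ft_force: [-1.1, 0.3, 7.8]
opening: 0.203
grip_force: 30.0
```

>>> jog_arm:
  motion:
    - [0,0,0,0,0,0.6,5]
    - [0,0,0,0,0,0,5]
    - [0,0,0,0,0,0,5]

```text
t: 13.45
eef_pos: [494.7, -235.6, 194.8]
tcp_rot: [3.141, -0.001, -0.001]
ft_force: [-1.1, 0.8, 8.2]
opening: 0.203
grip_force: 30.0
```

>>> jog_arm:
  motion:
    - [0,0,0,0,0,0.6,5]
    - [0,0,0,0,0,0,5]
    - [0,0,0,0,0,0,5]

```text
t: 13.82
eef_pos: [494.7, -235.6, 194.2]
tcp_rot: [3.141, -0.001, -0.001]
ft_force: [-1.3, 0.6, 8.4]
opening: 0.205
grip_force: 30.0
```

>>> jog_arm:
  motion:
    - [0,0,0,0,0,0.6,5]
    - [0,0,0,0,0,0,5]
    - [0,0,0,0,0,0,5]

```text
t: 14.2
eef_pos: [494.7, -235.6, 193.7]
tcp_rot: [3.141, -0.001, -0.001]
ft_force: [-0.8, 0.8, 10.2]
opening: 0.208
grip_force: 30.0
```

>>> jog_arm:
  motion:
    - [0,0,0,0,0,0.5,5]
    - [0,0,0,0,0,0,5]
    - [0,0,0,0,0,0,5]

```text
t: 14.58
eef_pos: [494.7, -235.6, 193.3]
tcp_rot: [3.141, -0.001, -0.001]
ft_force: [-0.9, 0.5, 10.7]
opening: 0.207
grip_force: 30.0
```

>>> jog_arm:
  motion:
    - [0,0,0,0,0,0.5,5]
    - [0,0,0,0,0,0,5]
    - [0,0,0,0,0,0,5]

```text
t: 14.95
eef_pos: [494.6, -235.6, 192.4]
tcp_rot: [3.141, -0.001, -0.001]
ft_force: [-0.2, -0.2, 5.9]
opening: 0.202
grip_force: 30.0
```

Tripped (10.7 → 5.9 N). Lifting straight out and going back over the stand.

>>> jog_arm:
  motion:
    - [0,0,0,0,0,-3,5]
    - [0,0,0,0,0,-6,5]
    - [0,0,0,0,0,-12,5]
    - [0,0,0,0,0,-25,5]
    - [0,0,0,0,0,-25,5]
    - [0,0,0,0,0,-8,5]
    - [0,0,0,0,0,0,5]

```text
t: 15.82
eef_pos: [494.4, -235.4, 271.2]
tcp_rot: [3.141, -0.0, -0.001]
ft_force: [0.1, 0.5, -1.1]
opening: 0.21
grip_force: 30.0
```

>>> jog_arm:
  motion:
    - [0,0,0,6,-40,0,5]
    - [0,0,0,8,-54,0,5]
    - [0,0,0,8,-54,0,5]
    - [0,0,0,8,-54,0,5]
    - [0,0,0,8,-54,0,5]
    - [0,0,0,8,-54,0,5]
    - [0,0,0,8,-54,0,5]
    - [0,0,0,8,-54,0,5]
    - [0,0,0,6,-40,0,5]
    - [0,0,0,3.5,-26,0,5]

```text
t: 17.08
eef_pos: [566.1, 250.3, 269.5]
tcp_rot: [3.141, 0.002, 0.0]
ft_force: [-0.3, -0.0, -1.7]
opening: 0.207
grip_force: 30.0
```

>>> jog_arm:
  motion:
    - [0,0,0,0,0,8,5]
    - [0,0,0,0,0,15,5]
    - [0,0,0,0,0,8,5]
    - [0,0,0,0,0,0,5]
    - [0,0,0,0,0,0,5]

```text
t: 17.7
eef_pos: [566.7, 248.1, 240.4]
tcp_rot: [-3.142, -0.0, -0.002]
ft_force: [0.8, 0.0, -1.6]
opening: 0.201
grip_force: 30.0
```

```bash
python3 - <<'E'
from h import *
np.set_printoptions(precision=2,suppress=True)
s=env.state();print({k:s[k] for k in["t","eef_pos","tcp_rot","ft_force","moment"]});e=s["eef_pos"]
c=env.read_camera("wrist");save(c,"w6.png",(260,180,390,280),6)
print(world2pix(c,[566.4,248.4,60]),world2pix(c,[e[0],e[1],e[2]-160.3]))
E
```

```text
{'t': 17.7, 'eef_pos': array([566.67, 248.05, 240.38]), 'tcp_rot': array([-3.14, -0.  , -0.  ]), 'ft_force': array([ 0.85,  0.04, -1.59]), 'moment': array([ 0.02,  0.05, -0.01])}
[323.01 236.88] [323.43 243.11]
```

View pics/w6.png

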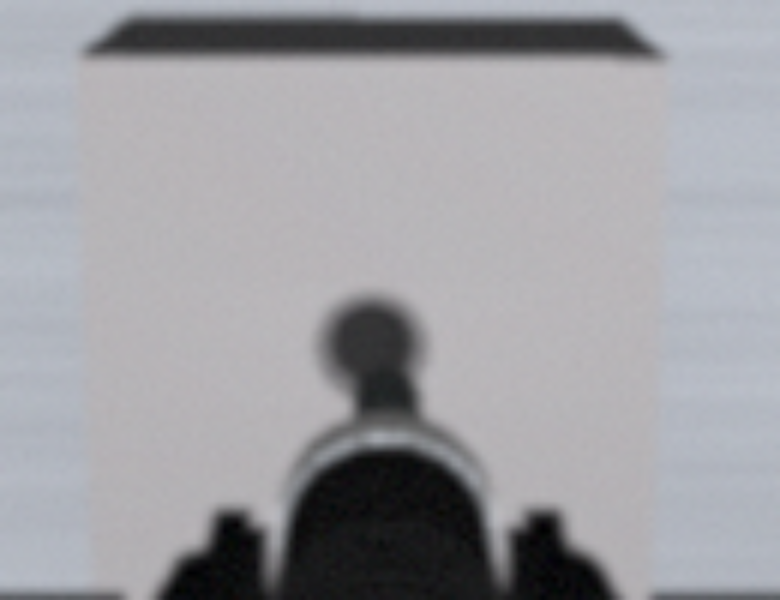

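>>> jog_arm:
  motion:
    - [0,0,0,-0.2,-1.5,4,5]
    - [0,0,0,0,0,8,5]
    - [0,0,0,0,0,5,5]
    - [0,0,0,0,0,4,5]
    - [0,0,0,0,0,4,5]
    - [0,0,0,0,0,4,5]
    - [0,0,0,0,0,0,5]

```text
t: 18.62
eef_pos: [566.2, 249.9, 210.8]
tcp_rot: [3.141, 0.0, -0.001]
ft_force: [0.5, -0.5, -2.4]
opening: 0.205
grip_force: 30.0
```

>>> jog_arm:
  motion:
    - [0,0,0,0,0,6,5]
    - [0,0,0,0,0,8,5]
    - [0,0,0,0,0,8,5]
    - [0,0,0,0,0,8,5]
    - [0,0,0,0,0,5,5]
    - [0,0,0,0,0,1.5,5]
    - [0,0,0,0,0,0,5]
    - [0,0,0,0,0,0,5]

```text
t: 19.62
eef_pos: [566.4, 249.9, 174.9]
tcp_rot: [-3.142, -0.0, -0.001]
ft_force: [0.1, -0.4, -2.9]
opening: 0.199
grip_force: 30.0
```

>>> jog_arm:
  motion:
    - [0,0,0,0,0,1.5,5]
    - [0,0,0,0,0,1.5,5]
    - [0,0,0,0,0,1,5]
    - [0,0,0,0,0,0,5]
    - [0,0,0,0,0,0,5]

```text
t: 20.25
eef_pos: [566.3, 249.9, 170.6]
tcp_rot: [3.141, -0.0, -0.001]
ft_force: [1.1, 0.7, -2.5]
opening: 0.206
grip_force: 30.0
```

>>> jog_arm:
  motion:
    - [0,0,0,0,0,1,5]
    - [0,0,0,0,0,1,5]
    - [0,0,0,0,0,0,5]
    - [0,0,0,0,0,0,5]

```text
t: 20.75
eef_pos: [566.4, 250.0, 170.2]
tcp_rot: [-3.141, -0.001, -0.001]
ft_force: [-4.2, -1.4, 12.7]
opening: 0.209
grip_force: 30.0
```

Shoulder is seated (contact force, TCP at the original height). Release and retreat.

>>> jog_arm:
  motion:
    - [0,0,0,0,0,-1,5]
    - [0,0,0,0,0,0,30]
    - [0,0,0,0,0,0,45]
    - [0,0,0,0,0,0,60]
    - [0,0,0,0,0,0,60]
    - [0,0,0,0,0,-10,60]
    - [0,0,0,0,0,-35,60]
    - [0,0,0,0,0,-45,60]
    - [0,0,0,0,0,-35,60]
    - [0,0,0,0,0,0,60]

```text
t: 22.0
eef_pos: [566.8, 250.1, 298.1]
tcp_rot: [-3.14, -0.005, -0.001]
ft_force: [0.6, 0.3, 0.4]
opening: 0.63
grip_force: 0.0
```

```bash
python3 - <<'E'
from h import *
np.set_printoptions(precision=2,suppress=True)
c=env.read_camera("wrist");save(c,"w7.png");P=cloud(c);x,y,z=P[...,0],P[...,1],P[...,2]
near=(abs(x-567)<60)&(abs(y-250)<60)
for a,b in [(135,155),(54,64)]:
    q=P[near&(z>a)&(z<b)];print(len(q),np.median(q,0),cv2.minAreaRect(q[:,:2].astype(np.float32)))
print(env.state()["eef_pos"],env.state()["ft_force"])
E
```

```text
615 [567.3  249.27 143.54] ((565.6577758789062, 249.27146911621094), (19.92844581604004, 18.819032669067383), 0.10382667183876038)
5285 [573.15 249.14  59.35] ((565.6467895507812, 249.182861328125), (75.23851776123047, 75.03975677490234), 89.80059051513672)
[566.31 249.96 296.13] [ 0.   -0.37 -0.21]
```

View pics/w7.png

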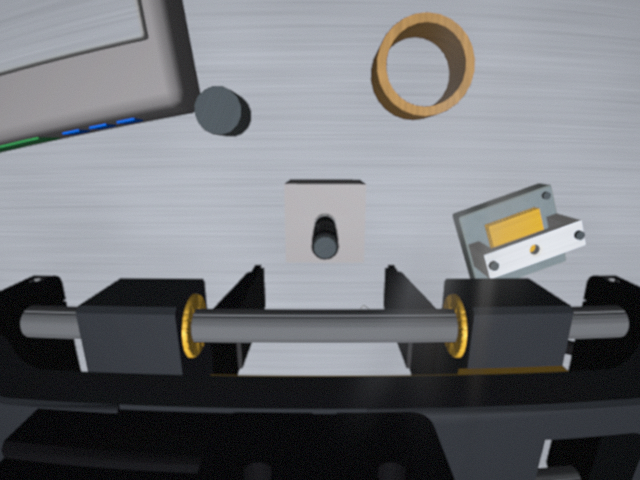

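The punch stands upright and centred in the stand at (324,240), its cap at the same height as at the start, and the open fingers are clear of it.

```bash
python3 -c "
from cell import env
print(env.job_done())"
```

```text
the job is handed in; nothing more can be done
None
```

The punch tripped once on the top round blank (push dropped from 10.7 to 5.9 N) and stands upright, fully down and released in its stand; I handed the job in at about 22 s, but no verdict came back.

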